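# Hold the dispenser's gate open for brushing out

## Robot

A 7-joint arm with a two-finger parallel gripper is mounted at the origin on a cart in front of the work surface, level with it; the furniture and walls round the work are solid. World frame = base frame: x ahead of the robot, y to its left, z up, the work surface at z = 0. Lengths are in m, angles in rad, forces in N, time in s.
With the tool pointing down it reaches from about 0.425 to 0.95 m from the base axis. Payload 4.7 kg.
Tool frame: the origin (TCP) lies between the finger pads; the fingertips stand 25 mm ahead of it and the grasp point (between the pads) lies 6 mm ahead of it; z points along the fingers, y is the line along which they close (so a half turn about z gives the same grasp; the last joint's range is limited). The gripper opens to 85 mm and grips with 20 to 120 N. Pads are 22 mm wide; open, the fingers measure 114 mm over their backs; the gripper's body (76 mm by 85 mm) begins 54 mm behind the grasp point. The pads swing forward as they close: fully open they stand 13 mm farther back than shut.
Start: joints at [-1.211, 0.469, -0.049, 1.532, 0.024, 1.141, -0.082], TCP at [0.256, 0.625, 0.256] pointing down, gripper open.
Joint ranges: [-2.59, 2.59], [-0.33, 1.99], [-1.39, 1.29], [0.1, 2.45], [-1.04, 4.18], [0.21, 1.99], [-2.66, 2.66]. Speed limits (rad/s): [2.57, 2.57, 3.14, 3.14, 3.14, 3.14, 3.14].

## Interface

Orientations are given as a 3x3 rotation matrix whose columns are the frame's x, y, z axes.
In Python, from rig import * gives the robot as it stands. Calls block until the motion is done:
- movep(position, orientation): joint-space move of the TCP to a pose.
- move_l(position, attitude=None, feed=0.15, until_force=None): straight line of the TCP; attitude=None keeps the orientation; feed is the mean speed in m/s. With until_force (N) it stops when the force on the tool has changed by that much, and returns True; else False.
- move_joints(angles): joint-space move.
- command_gripper(opening, newtons=None): finger opening in m; newtons is the grip in N (None keeps the last); returns when the fingers have stopped.
- sleep(seconds).
- inverse_kinematics(position, orientation): joint angles nearest the present ones, or None.
- sense(): the state.
- camera(name): name is "side" or "top"; returns (picture, depth): 420x560x3 uint8, red, green, blue; 420x560 float32, m along the optical axis (not along the pixel's ray), 0 where there is no reading.
- camera_params(name): a dict with "K" (3x3 intrinsics, pixels), "position" and "rotation" of the camera in the world. Camera axes: x right, y down, z forward; pixel columns grow to the right and rows downward; lengths in m; the calibration is good to about 2 mm. A picture is of the moment at which its call begins. camera_params takes no time and is no camera call.
A pose or a line that the arm cannot do raises Unreachable and nothing moves.
- finish_job(): hands the job in; it is judged then, once.
The state is a dict: "time_s": time; "joint_pos": joint angles; "qd": joint speeds; "joint_efforts": joint torques, N m; "position": TCP position; "tcp_rot": TCP orientation; "wrist_force": force on the tool from outside, world axes, zero at the start; "ft_torque": the same for the moment, N m; "finger_gap": finger opening in m; "gripper_force": force on a finger pad.
Only numpy, scipy, OpenCV 4.12 (cv2) and the standard library are available. Lean on these libraries where they do the work, as an engineer would, in place of code of your own. Each camera call takes 0.05 s, during which the arm holds its last target. There are 200 camera calls.

## Task

The empty dry-goods dispenser is to be brushed out. First turn its quarter-turn shut-off lever fully open, so that it points out to the side, away from the gate; then pull the spring-loaded gate out by its upright post until the pointer fin beside the post stands level with the marker fin on the rail, and keep it there: finish still holding the post, because the gate springs shut if let go. Leave the lever open, and leave the espresso cup under the outlet and everything else on the worktop where it is.

Things in the scene. Friction and masses are not known exactly. Their poses are not given: they have to be found in the camera images.
- dispenser: Dispenser (fixed): wood foot board 250 x 230 x 12 mm, white body with two arms toward the robot (tops 112 mm up, front faces at x = -25 to -30 mm), clear hopper 120 mm across, 283 mm high, at x = +120 mm. Origin on the worktop; x to its back (away from the robot), y to its left, z up. The gate slides from the left arm (y = +60 mm) toward -x; the lever is on the right arm (y = -75 mm).
- valve_axis (a point): Point on the lever's upright turning axis at the height of the middle of the lever's knob (160 mm above the worktop). It is fixed to the dispenser and has its axes.
- valve (a joint): Angle of the shut-off lever (rad): 0 = shut, lever points to the robot (dispenser -x); grows anticlockwise seen from above; 1.571 = fully open at its stop, lever points right, away from the gate (dispenser -y). It stays where it is left (friction 0.12 N m) and starts shut or up to 0.25 past shut.
- valve_knob (a point): Centre of the upright black round knob, 18 mm in diameter, 47 mm tall (137 to 184 mm above the worktop), at the end of the flat steel lever, 75 mm from its axis. The bar, 6 mm thick, runs just under the knob. The knob moves on an arc of 75 mm radius about point valve_axis; pinch it from above or push it.
- gate (a joint): Travel of the gate (m): 0 = shut, grows as it is pulled out toward the robot (dispenser -x), stop at 0.09. A spring pulls it shut with 4 N at 0 and 10 N at 0.09.
- gate_post (a point): Centre of the upright black round post on the gate, 20 mm in diameter, 65 mm tall (98 to 163 mm above the worktop; this point 143 mm). The gate is a flat steel tongue 40 mm wide, its upper face 100 mm up. With the gate shut the post's axis is 40 mm before the arm's front face. Nothing beside it within 70 mm stands higher than 117 mm.
- gate_pointer (a point): Upper edge of the pointer fin on the gate: upright steel plate 4 mm thick, 33 mm to the left of the post's axis (dispenser +y), at the post's own x; it moves with the gate. 110 mm above the worktop.
- marker_tip (a point): Upper inner edge of the marker fin: upright black plate 4 mm thick on a small clamp on the steel rail that runs beside the gate, on its left. It is fixed. Its axes are the dispenser's; the gate is at the mark when pointer and marker fins have the same x in them (35 to 70 mm of gate travel, different each time).
- espresso: Small striped cup, 63 x 87 x 52 mm, on the dispenser's foot board under the outlet of the left arm; origin at its underside. To be left alone.
- matchbox: Red matchbox, 66 x 112 x 26 mm, between robot and dispenser. To be left alone.
- teaspoon: Teaspoon, 130 mm long, lying in front. To be left alone.
- tea_cup: Flowered tea cup, 125 x 149 x 68 mm, at the left. To be left alone.
- dish_brush: Green dish brush, 269 mm long, lying at the right. To be left alone.
- mug: White mug, 82 x 112 x 94 mm, at the right. To be left alone.

How it is judged:
By the outcome, as a careful person would: the job done as asked, in the order asked, and still so for the second after the job is handed in, while the arm keeps its last pose, push and grip.
It also fails if it takes over 51 s, if anything falls off the work surface, if the arm or the gripper's body presses on something with over 40 N, if the wrist force passes 120 N, or if a joint passes its speed limit or range.

## Working session

There is one attempt and no reset: what is moved stays moved. The work goes in short steps, each a Python script; the robot and the scene stay as the last script left them, time stands still between calls to the robot, and variables do not carry over. Pictures are saved under pics/ and viewed, at most 10 in all, crops included, and the job is handed in when it is done.

```bash
mkdir -p pics; cat > h.py <<'E'
from rig import *
import numpy as np, cv2
def snap(n,f):
    p,d=camera(n); cv2.imwrite(f'pics/{f}.png',p[:,:,::-1]); np.save(f'pics/{f}.npy',d); return p,d
def pt(n,u,v,d):
    c=camera_params(n); K=np.array(c['K']); r=np.linalg.inv(K)@[u,v,1]
    return np.array(c['position'])+np.array(c['rotation'])@(r*d)
def ptz(n,u,v,z):
    c=camera_params(n); K=np.array(c['K']); o=np.array(c['position']); r=np.array(c['rotation'])@(np.linalg.inv(K)@[u,v,1])
    return o+r*(z-o[2])/r[2]
E
python3 - <<'E'
from h import *
for n in('top','side'):
    snap(n,n+'0'); print(camera_params(n))
s=sense();print(s['time_s'],s['tcp_rot'])
E
```

```text
{'K': array([[418.11717809,   0.        , 274.96202901],
       [  0.        , 418.11717809, 210.55717295],
       [  0.        ,   0.        ,   1.        ]]), 'position': array([0.37034624, 0.02507991, 1.22052506]), 'rotation': array([[-0.02984555, -0.99329167,  0.11171792],
       [-0.99940857,  0.02774428, -0.02031667],
       [ 0.01708085, -0.11225821, -0.99353225]])}
{'K': array([[457.16330408,   0.        , 273.82893989],
       [  0.        , 457.16330408, 211.7374928 ],
       [  0.        ,   0.        ,   1.        ]]), 'position': array([-0.02437815, -0.6981384 ,  0.87112955]), 'rotation': array([[ 0.80474586, -0.369892  ,  0.46428871],
       [-0.59338604, -0.52318317,  0.61169631],
       [ 0.01664647, -0.76776252, -0.64051824]])}
0.1 [[-9.25373460e-01  3.79056180e-01 -6.10268903e-04]
 [ 3.79056664e-01  9.25371937e-01 -1.68041161e-03]
 [-7.22446867e-05 -1.78633480e-03 -9.99998402e-01]]
```

View pics/top0.png

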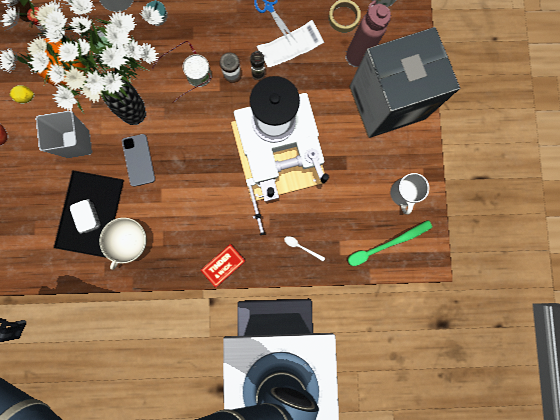

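View pics/side0.png

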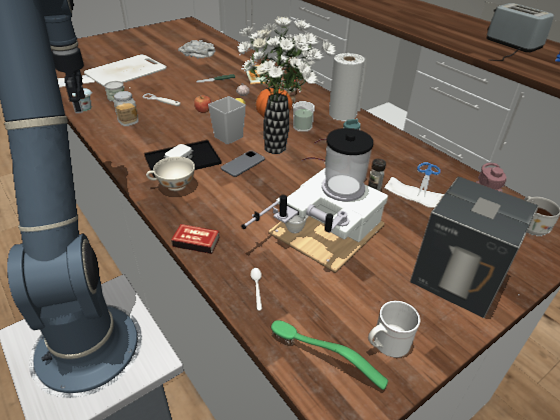

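The top view shows the dispenser around (280,150), with the lever knob near (323,178), the post near (269,190), and the rail running to (262,232). I'll enlarge both views.

```bash
python3 - <<'E'
import cv2
a=cv2.imread('pics/top0.png')[140:240,220:340]; cv2.imwrite('pics/tc.png',cv2.resize(a,None,fx=6,fy=6,interpolation=cv2.INTER_CUBIC))
a=cv2.imread('pics/side0.png')[180:255,230:350]; cv2.imwrite('pics/sc.png',cv2.resize(a,None,fx=6,fy=6,interpolation=cv2.INTER_CUBIC))
E
```

```text
(no output)
```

View pics/tc.png

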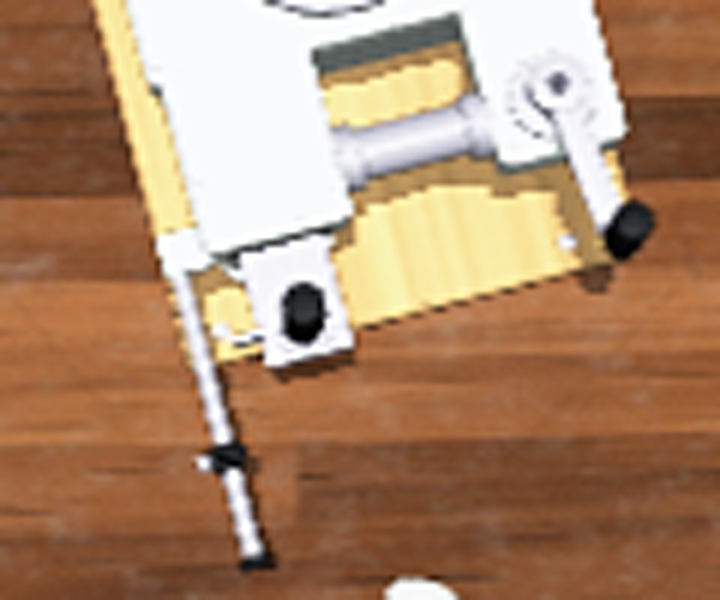

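View pics/sc.png

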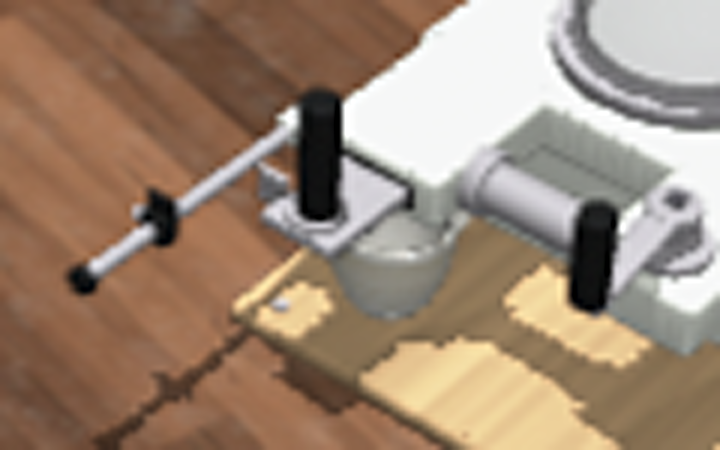

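```bash
cat >> h.py <<'E'
T=lambda x,y:((x+.5)/6-.5+220,(y+.5)/6-.5+140)
S=lambda x,y:((x+.5)/6-.5+230,(y+.5)/6-.5+180)
def two(uvT,uvS):
    A=[];b=[];D=[]
    for n,(u,v) in(('top',uvT),('side',uvS)):
        o=np.array(camera_params(n)['position']);r=pt(n,u,v,1)-o;r/=np.linalg.norm(r);P=np.eye(3)-np.outer(r,r);A.append(P);b.append(P@o)
    x=np.linalg.lstsq(np.vstack(A),np.hstack(b),rcond=None)[0]
    return x,[np.linalg.norm(a@x-c) for a,c in zip(A,b)]
E
python3 - <<'E'
from h import *
np.set_printoptions(precision=4,suppress=True)
for k,t,s in(('knobtop',(638,215),(598,208)),('posttop',(305,298),(321,97)),('postbase',(302,325),(319,212)),('axis',(560,82),(678,197)),('marker',(243,455),(160,205)),('railend',(257,560),(82,278))):
    print(k,*two(T(*t),S(*s)))
print('knob z.184',ptz('top',*T(638,215),.184),ptz('side',*S(598,208),.184))
print('post z.163',ptz('top',*T(305,298),.163),ptz('side',*S(321,97),.163))
a=ptz('top',*T(186,270),.1);b=ptz('top',*T(254,555),.1);d=a-b;print('rail yaw',np.arctan2(d[1],d[0]))
a=ptz('top',*T(215,262),.112);b=ptz('top',*T(352,222),.112);d=a-b;print('face yaw',np.arctan2(d[1],d[0])-np.pi/2)
a=ptz('top',*T(215,255),.112);b=ptz('top',*T(130,0),.112);d=b-a;print('edge yaw',np.arctan2(d[1],d[0]))
d=np.load('pics/top0.npy');
for x,y in((638,215),(305,298),(560,82),(243,455)):
    u,v=T(x,y);print(pt('top',u,v,d[round(v),round(u)]))
E
```

```text
knobtop [ 0.5717 -0.1268  0.187 ] [np.float64(0.00025744597713377344), np.float64(0.00025744597713325633)]
posttop [0.5441 0.0135 0.1648] [np.float64(9.961990538652723e-05), np.float64(9.96199053871219e-05)]
postbase [0.5436 0.0137 0.1014] [np.float64(0.0014467304857277387), np.float64(0.0014467304857264849)]
axis [ 0.642  -0.1024  0.1416] [np.float64(0.0009958945964580292), np.float64(0.0009958945964581272)]
marker [0.4822 0.0427 0.1156] [np.float64(0.0005908096329389498), np.float64(0.0005908096329391916)]
railend [0.4373 0.0374 0.1007] [np.float64(0.0003399855180492088), np.float64(0.00033998551804902783)]
knob z.184 [ 0.5725 -0.1274  0.184 ] [ 0.5741 -0.1242  0.184 ]
post z.163 [0.5445 0.0134 0.163 ] [0.5454 0.0154 0.163 ]
rail yaw 0.20752180521273905
face yaw 0.26136250471363986
edge yaw 0.29254237859576704
[ 0.5723 -0.1272  0.1851]
[0.5453 0.0134 0.1579]
[ 0.6424 -0.1023  0.1369]
[0.4825 0.0423 0.1175]
```

The knob is 74 mm from its axis, as it should be. The knob and post tops come out at the heights given, and the yaw is about 0.22 rad. Next I check the IK along the lever arc.

```bash
cat >> h.py <<'E'
AX=np.array([.6420,-.1022]); YAW=.22
def Rz(a): # tool down, y axis at world angle a
    y=np.array([np.cos(a),np.sin(a),0]);z=np.array([0,0,-1.]);return np.c_[np.cross(y,z),y,z]
def arc(q,off,z=.170,r=.0745):
    p=np.pi+YAW+q;return np.array([AX[0]+r*np.cos(p),AX[1]+r*np.sin(p),z]),Rz(p+off)
E
python3 - <<'E'
from h import *
np.set_printoptions(precision=2,suppress=True)
for off in(-np.pi/2,np.pi/2):
    for q in(.11,.8,1.6):print(off,q,inverse_kinematics(*arc(q,off)))
P=np.array([.544,.0137,.149]);d=np.array([np.cos(YAW),np.sin(YAW),0])
for a in(YAW,YAW+np.pi):
    for t in(0,.055):print(a,t,inverse_kinematics(P-d*t,Rz(a)))
E
```

```text
-1.5707963267948966 0.11 [-0.16  0.43  0.4   1.86 -0.21  0.89  2.24]
-1.5707963267948966 0.8 [ 0.95  0.79 -1.18  1.7   0.78  1.2   2.16]
-1.5707963267948966 1.6 [-0.46  0.82  1.11  1.64 -0.78  1.19 -2.06]
1.5707963267948966 0.11 [-0.46  0.53  0.83  1.88 -0.47  0.95 -0.65]
1.5707963267948966 0.8 [-0.33  0.57  0.76  1.78 -0.46  0.98  0.06]
1.5707963267948966 1.6 [-0.24  0.63  0.66  1.63 -0.44  1.03  0.81]
0.22 0 [-0.46  0.4   0.45  1.97 -0.24  0.81  0.35]
0.22 0.055 [-0.48  0.32  0.48  2.1  -0.21  0.77  0.35]
3.3615926535897933 0 [-0.89  0.62  1.11  2.   -0.69  0.97 -2.35]
3.3615926535897933 0.055 [-0.93  0.52  1.12  2.11 -0.61  0.88 -2.37]
```

```bash
python3 - <<'E'
from h import *
np.set_printoptions(precision=3,suppress=True)
H=np.pi/2
command_gripper(.05,25)
movep([.46,.12,.35],Rz(.2+1.2))
p,R=arc(.11,H);movep(p+[0,0,.13],R)
print('c',move_l(p,feed=.12,until_force=8))
s=sense();print(s['time_s'],s['position'],s['wrist_force'])
command_gripper(0.0,25)
s=sense();print(s['time_s'],s['finger_gap'],s['gripper_force'],s['wrist_force'])
for q in np.linspace(.11,1.5,9)[1:]:
    p,R=arc(q,H);move_l(p,R,feed=.08)
    s=sense();print(round(q,2),s['position']-p,s['wrist_force'],s['ft_torque'][2],s['finger_gap'])
print(s['time_s'])
snap('top','t1');snap('side','s1')
E
```

```text
c False
5.475 [ 0.572 -0.127  0.171] [-0.031  0.061  0.698]
5.8583 0.017557414529251945 25.33867835998535 [-1.499  0.937  3.791]
0.28 [ 0.001 -0.     0.001] [0.431 0.302 3.579] 0.10641183155981812 0.01724935908634529
0.46 [0.001 0.    0.001] [1.614 0.002 4.36 ] 0.08158396189958501 0.01743943571280884
0.63 [0.001 0.    0.001] [ 2.076 -0.133  5.819] -0.012349395916647077 0.01746219613157585
0.8 [0.001 0.001 0.001] [1.851 1.219 5.572] -0.011620637627649304 0.01763383964195658
0.98 [0.    0.001 0.001] [2.747 0.735 5.601] 0.01678623637645946 0.01746968921109851
1.15 [0.    0.001 0.001] [2.25  0.909 6.173] 0.02420855015921078 0.017511643451244358
1.33 [-0.     0.001  0.001] [0.262 0.784 7.153] 0.1616489971025159 0.017114310640743473
1.5 [-0.     0.001  0.001] [-1.004  0.934  6.021] 0.030958438618169888 0.017280599634847463
8.4583
```

```bash
python3 - <<'E'
from h import *
np.set_printoptions(precision=3,suppress=True)
H=np.pi/2
for q in np.arange(1.52,1.67,.02):
    p,R=arc(q,H);move_l(p,R,feed=.05);s=sense();f=s['wrist_force']@[np.cos(YAW),np.sin(YAW),0]
    print(round(q,2),s['position'],s['wrist_force'],f)
    if f<-9:break
print(s['time_s']);snap('top','t1');snap('side','s1')
E
```

```text
1.52 [ 0.654 -0.175  0.171] [-0.923  0.664  6.708] -0.755448899976469
1.54 [ 0.655 -0.175  0.171] [0.643 1.277 8.036] 0.9063194868278555
1.56 [ 0.657 -0.174  0.171] [-0.17  1.77  6.43] 0.22078079992965907
1.58 [ 0.658 -0.174  0.171] [-0.19   0.553  7.477] -0.06467924035855975
1.6 [ 0.659 -0.174  0.171] [-1.906  0.417  7.848] -1.7690104234884698
1.62 [ 0.659 -0.174  0.17 ] [-4.985  0.796  9.433] -4.6908681617535475
1.64 [ 0.659 -0.174  0.17 ] [-9.703  2.129 12.15 ] -9.004983022964081
10.3083
```

```bash
sed -i 's/YAW=.22/YAW=.235/' h.py; python3 - <<'E'
from h import *
np.set_printoptions(precision=4,suppress=True)
command_gripper(.05,50)
p=sense()['position'];move_l([p[0],p[1],.32],feed=.15)
P=np.array([.544,.0137,.149]);d=np.array([np.cos(YAW),np.sin(YAW),0])
movep(P+[0,0,.13],Rz(YAW))
print('c',move_l(P,feed=.12,until_force=8))
s0=sense();print(s0['time_s'],s0['position'],s0['wrist_force'])
snap('top','t2');snap('side','s2')
command_gripper(0,50)
s=sense();print(s['time_s'],s['position'],s['finger_gap'],s['gripper_force'],s['wrist_force'])
for t in(.025,.050):
    move_l(P-d*t,feed=.06);s=sense();print(t,(P-s['position'])@d,s['position'],s['wrist_force'],s['finger_gap'])
print(s['time_s']);snap('top','t3');snap('side','s3')
a=cv2.imread('pics/top0.png')[160:240,235:291]
t=cv2.imread('pics/t3.png')[140:240,230:330];b=cv2.imread('pics/s3.png')[180:255,230:350]
c=cv2.resize(t,None,fx=4,fy=4,interpolation=2);e=cv2.resize(b,(400,250),interpolation=2)
e=np.vstack([e,np.zeros((150,400,3),np.uint8)]);cv2.imwrite('pics/c3.png',np.hstack([c,e]))
E
```

```text
c False
14.1083 [0.5446 0.0137 0.1497] [ 1.2398 -0.3016 -0.455 ]
14.5917 [0.5434 0.0135 0.1495] 0.019012044264577196 48.75767469406128 [-3.7766  1.2098  4.8864]
0.025 0.023381556848101396 [0.5212 0.0084 0.1495] [ 5.3027  1.5437 -1.2999] 0.018818467965073894
0.05 0.04780449056038351 [0.4975 0.0028 0.1495] [ 6.2381  2.0239 -2.3552] 0.01880107837026146
15.725
```

View pics/c3.png

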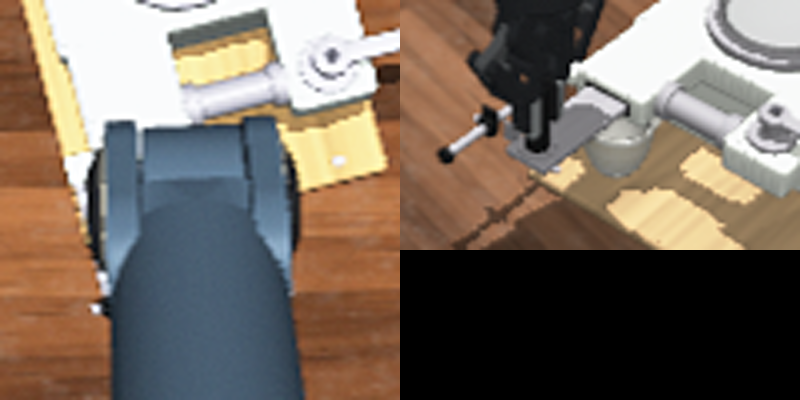

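The lever points out to the right and the gate has come out about 48 mm. The hand hides the fins in the top view, so I enlarge the side view around (255,215), next to the same area before the pull.

```bash
python3 - <<'E'
import cv2,numpy as np
f=lambda n:cv2.resize(cv2.imread(n)[190:235,240:290],None,fx=8,fy=8,interpolation=2)
t=cv2.resize(cv2.imread('pics/top0.png')[184:224,245:285],None,fx=8,fy=8,interpolation=2)
a=np.hstack([f('pics/s3.png'),f('pics/side0.png')]);t2=np.zeros((200,800,3),np.uint8)
cv2.imwrite('pics/c4.png',a)
E
```

```text
(no output)
```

View pics/c4.png

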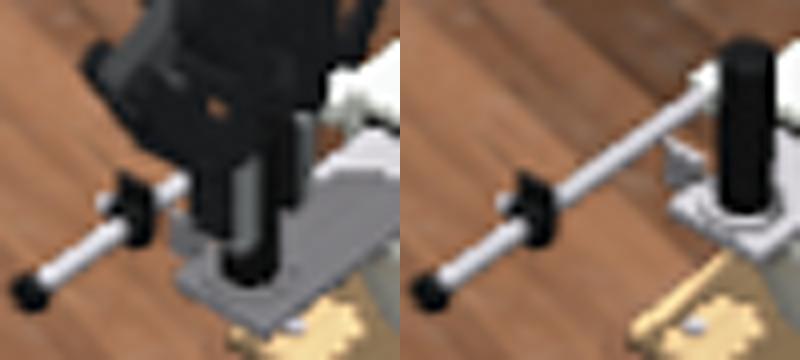

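```bash
python3 - <<'E'
import cv2,numpy as np
t=cv2.resize(cv2.imread('pics/top0.png')[188:220,248:276],None,fx=16,fy=16,interpolation=2)
cv2.imwrite('pics/c5.png',t)
E
```

```text
(no output)
```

View pics/c5.png

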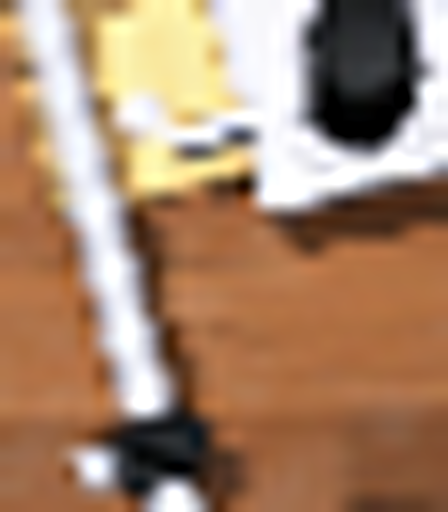

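```bash
python3 - <<'E'
from h import *
np.set_printoptions(precision=4,suppress=True)
T=lambda x,y:((x+.5)/16-.5+248,(y+.5)/16-.5+188)
S=lambda x,y:((x+.5)/8-.5+240,(y+.5)/8-.5+190)
c,s_=np.cos(YAW),np.sin(YAW);D=np.array([[c,s_,0],[-s_,c,0],[0,0,1]])
P=np.array([.5434,.0135,0])
for k,t,s in(('pointer',(172,138),(268,137)),('marker',(206,422),(153,187))):
    x,e=two(T(*t),S(*s));print(k,D@(x-P),e)
    for z in(.110,.113,.116):print(z,'top',D@(ptz('top',*T(*t),z)-P),'side',D@(ptz('side',*S(*s),z)-P))
print('pointer now (outer top) side', D@(ptz('side',*S(170,210),.11)-P))
for n in('side0','s3'):
    d=np.load(f'pics/{n}.npy');
    for px in((134,200),(140,195),(146,200)):
        u,v=S(*px);print(n,px,D@(pt('side',u,v,d[round(v),round(u)])-P))
for px in((270,150),(275,160),(270,170)):
    u,v=S(*px);d=np.load('pics/side0.npy');print('ptr',px,D@(pt('side',u,v,d[round(v),round(u)])-P))
E
```

```text
pointer [0.0001 0.0328 0.1116] [np.float64(0.0009608879110723285), np.float64(0.0009608879110733641)]
0.11 top [-0.0003  0.0334  0.11  ] side [0.0025 0.0335 0.11  ]
0.113 top [-0.0008  0.0335  0.113 ] side [-0.0004  0.0311  0.113 ]
0.116 top [-0.0012  0.0335  0.116 ] side [-0.0032  0.0288  0.116 ]
marker [-0.0483  0.0399  0.1169] [np.float64(0.0006703391582416492), np.float64(0.0006703391582416184)]
0.11 top [-0.048   0.0403  0.11  ] side [-0.0416  0.0449  0.11  ]
0.113 top [-0.0483  0.0403  0.113 ] side [-0.0443  0.0425  0.113 ]
0.116 top [-0.0487  0.0403  0.116 ] side [-0.047   0.0401  0.116 ]
pointer now (outer top) side [-0.0466  0.0332  0.11  ]
side0 (134, 200) [-0.0487  0.0468  0.1079]
side0 (140, 195) [-0.051   0.0421  0.1141]
side0 (146, 200) [-0.0498  0.0407  0.112 ]
s3 (134, 200) [-0.0488  0.0468  0.108 ]
s3 (140, 195) [-0.0522  0.0411  0.1154]
s3 (146, 200) [-0.0522  0.0385  0.1148]
ptr (270, 150) [0.0045 0.0341 0.1028]
ptr (275, 160) [-0.0014  0.0271  0.106 ]
ptr (270, 170) [-0.0008  0.0296  0.1   ]
```

Triangulation gives a pointer height of 0.112 (it should be 0.110) at y +33 mm, which fits. The mark is at about 48 to 50 mm of travel, and the gate is now at about 47. I compare the two fins' front faces directly in the depth data.

```bash
python3 - <<'E'
from h import *
np.set_printoptions(precision=1,suppress=True,linewidth=200)
c,s_=np.cos(YAW),np.sin(YAW);D=np.array([[c,s_,0],[-s_,c,0],[0,0,1]]);P=np.array([.5434,.0135,0])
def cloud(d):
    u,v=np.meshgrid(np.arange(245,280),np.arange(195,228));d=d[v,u];p,u,v,d=[q.ravel() for q in(d,u,v,d)]
    X=np.array([D@(pt('side',a,b,e)-P) for a,b,e in zip(u,v,d)])*1000
    return X,u,v
d3=np.median([snap('side','s4')[1] for _ in range(6)],axis=0)
for nm,d,xr in(('now',d3,(-60,-38)),('before',np.load('pics/side0.npy'),(-60,12))):
    X,u,v=cloud(d);m=(X[:,0]>xr[0])&(X[:,0]<xr[1])&(X[:,1]>22)&(X[:,1]<46)&(X[:,2]>101)&(X[:,2]<121)
    print(nm);print(np.c_[u[m],v[m],X[m]])
E
```

```text
now
[[257.  212.  -47.9  45.2 116.9]
 [256.  213.  -51.   45.8 115.2]
 [257.  213.  -49.6  43.6 115.5]
 [258.  213.  -49.6  40.1 117.5]
 [257.  214.  -49.   44.2 111.4]
 [258.  214.  -50.6  39.3 115.2]
 [257.  215.  -49.6  43.7 108.7]
 [258.  215.  -49.8  40.  111. ]
 [256.  216.  -51.9  45.1 106. ]
 [257.  216.  -49.9  43.4 105.7]
 [258.  216.  -49.4  40.4 107. ]
 [259.  216.  -44.3  41.5 103.2]
 [261.  216.  -46.6  32.6 109.7]
 [262.  216.  -45.1  30.5 109.9]
 [256.  217.  -52.5  44.6 103.3]
 [257.  217.  -51.6  41.9 104.3]
 [258.  217.  -50.   39.9 104.3]
 [261.  217.  -48.2  31.1 108.2]
 [262.  217.  -46.7  29.  108.4]
 [255.  218.  -55.3  45.6 101.2]
 [257.  218.  -52.3  41.3 101.7]
 [261.  218.  -48.5  30.9 105. ]
 [262.  218.  -48.3  27.6 106.8]
 [263.  218.  -47.8  24.7 108.2]
 [262.  219.  -47.5  28.3 102.5]
 [263.  219.  -47.6  24.9 104.5]
 [263.  220.  -48.2  24.3 101.9]]
before
[[270.  206.    4.8  45.9 104.2]
 [271.  206.    6.7  44.1 104. ]
 [269.  207.   -0.2  45.2 104.3]
 [273.  207.    1.   32.5 110.4]
 [269.  208.   -0.6  44.9 101.2]
 [273.  208.    4.3  35.1 103.5]
[... 324 characters left out ...]
103.3]
 [257.  212.  -48.6  44.4 117.8]
 [263.  212.  -25.3  44.3 103.2]
 [264.  212.  -21.8  43.9 101.3]
 [257.  213.  -49.3  43.9 115.2]
 [258.  213.  -47.2  42.3 114.7]
 [261.  213.  -33.3  44.3 104.8]
 [257.  214.  -51.2  42.2 114. ]
 [258.  214.  -49.7  40.1 114.1]
 [257.  215.  -50.   43.3 109.2]
 [258.  215.  -50.   39.8 111.2]
 [259.  215.  -41.   44.5 102.8]
 [256.  216.  -51.7  45.3 105.8]
 [257.  216.  -50.3  43.1 106.2]
 [258.  216.  -50.6  39.4 108.4]
 [259.  216.  -44.9  41.  103.9]
 [255.  217.  -56.1  44.8 105.5]
 [256.  217.  -51.5  45.5 102.2]
 [257.  217.  -50.   43.3 102.4]
 [258.  217.  -50.2  39.7 104.6]
 [255.  218.  -56.7  44.3 102.7]
 [257.  218.  -52.7  40.9 102.1]]
```

The marker's front face reads about −49.7 mm and the pointer's about −48.0 mm, so I pull 1.7 mm more and recheck.

```bash
python3 - <<'E'
from h import *
np.set_printoptions(precision=4,suppress=True)
d=np.array([np.cos(YAW),np.sin(YAW),0]);P=np.array([.544,.0137,.149])
a=sense()['position'];move_l(P-d*.0518,feed=.03);sleep(.5)
s=sense();print((a-s['position'])@d,s['finger_gap'],s['wrist_force'],s['gripper_force'])
D=np.array([d,[-d[1],d[0],0],[0,0,1]]);P0=np.array([.5434,.0135,0])
dd=np.median([snap('side','s5')[1] for _ in range(8)],axis=0)
u,v=[q.ravel() for q in np.meshgrid(np.arange(252,270),np.arange(208,226))]
X=np.array([D@(pt('side',x,y,dd[y,x])-P0) for x,y in zip(u,v)])*1000
for n,lo,hi,zl,zh in(('marker',39,45,105,116),('pointer',23,34,101,109.5)):
    m=(abs(X[:,0]+50)<5)&(X[:,1]>lo)&(X[:,1]<hi)&(X[:,2]>zl)&(X[:,2]<zh);print(n,m.sum(),np.median(X[m],0),np.sort(X[m,0]).round(1))
print(sense()['time_s'])
cv2.imwrite('pics/c6.png',cv2.resize(cv2.imread('pics/s5.png')[185:245,240:320],None,fx=9,fy=9,interpolation=2))
E
```

```text
0.001692606125855486 0.018893113386737315 [ 6.3588  1.8276 -2.2268] 49.13464665412903
marker 8 [-49.9787  43.0572 108.7069] [-54.  -52.4 -50.4 -50.  -50.  -49.9 -49.7 -49.4]
pointer 7 [-49.3193  26.6772 104.6794] [-50.1 -49.6 -49.4 -49.3 -49.1 -48.9 -48.6]
17.275
```

View pics/c6.png

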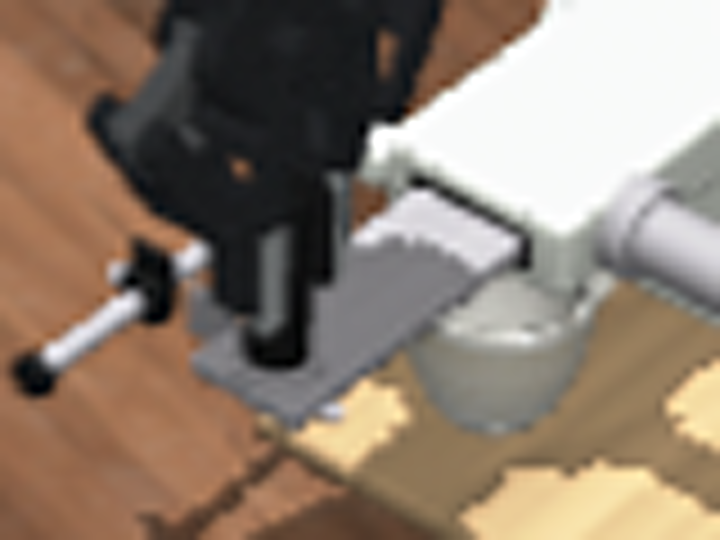

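The post is still held, the pointer is level with the marker to about 0.5 mm, the lever is open and the cup hasn't moved. I'm handing in.

```bash
python3 -c "
from rig import *
print(finish_job())"
```

```text
the job is handed in; nothing more can be done
None
```

The job is handed in: the lever was turned fully open to its stop, then the gate was pulled out about 49 mm, with the pointer level with the marker to about 0.5 mm, and the gripper is still holding the post.

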